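Free the clamped plaque and pile the carved plaques on the drying rack

ROBOT

A 7-joint arm with a two-finger parallel gripper is mounted at the origin on the work surface. World frame = base frame: x ahead of the robot, y to its left, z up, the work surface at z = 0. Lengths are in m, angles in rad, forces in N, time in s.
With the tool pointing down it reaches from about 0.4 to 0.75 m from the base axis. Payload 19.5 kg.
Tool frame: the origin (TCP) lies on the centre line of the jaws, within the pads' length; the fingertips stand 8 mm ahead of it and the grasp point (between the pads) lies 11 mm behind it; z points along the fingers, y is the line along which they close (so a half turn about z gives the same grasp; the last joint's range is limited). The gripper opens to 85 mm and grips with 20 to 120 N. Pads are 22 mm wide; open, the fingers measure 114 mm over their backs; the gripper's body (76 mm by 85 mm) begins 54 mm behind the grasp point. The pads swing forward as they close: fully open they stand 13 mm farther back than shut.
Start: joints at [-1.268, 0.707, -0.028, 1.485, 0.022, 0.951, -0.075], TCP at [0.194, 0.541, 0.207] pointing down, gripper open.
Joint ranges: [-2.71, 2.71], [-0.32, 2.16], [-1.57, 1.52], [0, 2.45], [-1.46, 4.6], [0, 2.02], [-2.83, 2.83]. Speed limits (rad/s): [1.89, 1.89, 2.57, 2.57, 3.01, 3.01, 3.01].

INTERFACE

Orientations are given as a 3x3 rotation matrix whose columns are the frame's x, y, z axes.
In Python, from station import arm, hand, solve_ik, viewer, close_job, models gives the robot as it stands. Calls block until the motion is done:
- arm.movep(position, orientation): joint-space move of the TCP to a pose.
- arm.line_to(position, ori=None, vel=0.15): straight line of the TCP; ori=None keeps the orientation; vel is the mean speed in m/s.
- arm.move_j(angles): joint-space move.
- hand.set_gripper(opening, grip_force=None): finger opening in m; grip_force is the grip in N (None keeps the last); returns when the fingers have stopped.
- arm.hold(seconds).
- solve_ik(position, orientation): joint angles nearest the present ones, or None.
- viewer.capture(name): name is "scene" or "top"; returns a dict with "img" (420x560x3 uint8, red, green, blue), "K" (3x3 intrinsics, pixels), "T" (4x4, takes a point from camera to world coordinates). Camera axes: x right, y up, looking along -z (the intrinsics and any distortion apply to the point x, -y, -z); pixel columns grow to the right and rows downward; lengths in m; the calibration is good to about 2 mm. A picture is of the moment at which its call begins. There is no depth.
A pose or a line that the arm cannot do raises arm.IKError and nothing moves.
- close_job(): hands the job in; it is judged then, once.
Trained networks look in a picture, given as the dict that the camera call returned (one of the last four; its "shot" number tells which), for a name from the list of things; names that differ only in an ending like _2 or _b are one class to them, and where a whole thing is asked for, a point or a joint stands for the part that bears it (a point fixed in the world has none). Each returns a list of dicts, best first, with "conf" (0 to 1); they miss things now and then, are a little off and sometimes report something else, mostly with a low value. They report only what shows in the picture. A call takes as long as a camera call. They do not tell look-alikes from the thing itself.
- models.regions_of(picture, name): "pixels" (420x560 bool, what is visible of it) and "at" ([column, row] as shares, 0 to 1, of the picture: columns of its width, rows of its height, amid what is visible of it).
- models.pinpoint(picture, name): "at" ([column, row] as shares, 0 to 1, of the picture: columns of its width, rows of its height: a listed point, or the origin of a listed thing).
Readings, each from a call of its own:
- arm.read_t(): time.
- arm.read_qpos(): joint angles.
- arm.read_qvel(): joint speeds.
- arm.read_joint_efforts(): joint torques, N m.
- arm.read_tcp_pos(): TCP position.
- arm.read_orientation(): TCP orientation.
- arm.read_wrist_force(): force on the tool from outside, world axes, zero at the start.
- arm.read_moment(): the same for the moment, N m.
- arm.read_grip_width(): finger opening in m.
- arm.read_gripper_force(): force on a finger pad.
Only numpy, scipy, OpenCV 4.12 (cv2) and the standard library are available. Lean on these libraries where they do the work, as an engineer would, in place of code of your own. Each camera call takes 0.05 s, during which the arm holds its last target. There are 200 camera calls.

TASK

Fit the T-handle onto the square spindle of the carving bed and turn it to swing the red hold-down fully clear of the clamped plaque, then stand the handle back upright on its blue felt pad. Pile every carved plaque, the freed one and all the loose ones, in one straight, flat stack along the green stripe of the sloping drying rack, each with a short end right against the backstop. Leave the other things on the bench where they are.

Things in the scene. Friction and masses are not known exactly. Their poses are not given: they have to be found in the camera images.
- bed: carving bed fixed to the bench (place, yaw vary): dark board 220 (x) x 150 (y) x 16 mm; on it a pedestal 100 x 36 mm, top 36 mm above the bench, centred 30 mm to -x of the origin; the plaque on it overhangs 10 mm on either side. Steel end stop, 42 mm high, at the plaque's -x end; vertical spindle 70 mm to +x of the origin. Origin: centre of the underside
- holddown (a joint): turn of spindle and red hold-down bar, 0 to 1.6 rad, growing counter-clockwise seen from above. At 0 the bar points along the bed's -x, over the plaque's end (1.5 mm above it); at 1.57 along the bed's -y, clear of it. It reaches 76 mm from the axis, 20 mm wide, 10 thick, underside 52.5 mm above the bench. Starts between 0 and 0.25; friction 0.12 N m; stays where left
- spindle (a point): point on the spindle's axis, on its round 36 mm boss, level with the bar's top, 62.5 mm above the bench; the underside of the handle rests here when fully on. A steel square 13 mm across rises 24 mm above it, then a pilot 8 mm square 6 mm more. Its sides are parallel to the bed's x and y at joint 0 and turn with the joint
- handle: T-handle, 220 g: dark steel hub 32 x 32 x 34 mm tall with a 16 mm square bore, 28 deep, open below, sides parallel to its x and y (fits the spindle four ways, 0.25 rad of play); on top a pale wooden crossbar 80 (x) x 16 (y) mm, 34 to 56 mm above the origin. Starts upright on the blue felt pad. Origin: centre of the hub's underside
- pad: blue felt pad 90 x 90 x 4 mm fixed to the bench, the handle's place. Origin: centre of its underside
- rack: drying rack fixed to the bench (place and yaw vary), wooden stand 200 x 150 mm that carries the sloping deck. Origin: on the bench under the deck's stack place
- deck: rack's sloping deck, 172 mm up the slope, 150 wide, no sides, green stripe 58 mm wide up its middle. Origin: on its upper face at mid-width where it meets the backstop, 48 mm above the bench; x up the slope (20 degrees), y across, z square off it. Backstop: x -12 to 0, rises 72 mm. Friction may stop a plaque from sliding down. First plaque in place: origin at x 55, y 0, z 0; next z 15
- plaque0: the clamped plaque, on the bed's pedestal under the hold-down, its long side along the bed's x, its underside 36 mm above the bench: carved red-brown wooden plaque 110 (its x) x 56 (its y) x 15 mm, 90 g. Origin: centre of its underside. Always present
- plaque1: loose carved plaque of red-brown wood, a flat block 110 (its x) x 56 (its y) x 15 mm (z), 90 g, dark rosette on its upper face; it lies flat on the bench and may be absent. Origin: centre of its underside
- plaque2: loose carved plaque of red-brown wood, a flat block 110 (its x) x 56 (its y) x 15 mm (z), 90 g, dark rosette on its upper face; it lies flat on the bench and may be absent. Origin: centre of its underside
- plaque3: loose carved plaque of red-brown wood, a flat block 110 (its x) x 56 (its y) x 15 mm (z), 90 g, dark rosette on its upper face; it lies flat on the bench and may be absent. Origin: centre of its underside
- plaque4: loose carved plaque of red-brown wood, a flat block 110 (its x) x 56 (its y) x 15 mm (z), 90 g, dark rosette on its upper face; it lies flat on the bench and may be absent. Origin: centre of its underside
- offcut: bystander: pale wooden block 60 x 45 x 35 mm among the plaques. Origin: centre of its underside
- bottle: bystander: clear water bottle with a red cap, 64 mm across, 190 mm tall. Origin: underside
- plant: bystander: spider plant in a black pot 136 mm across, 110 mm tall (leaves to 190 mm). Origin: underside
- mug: bystander: blue mug 76 mm across, 90 mm tall. Origin: underside
- chisel_b: bystander: chisel with a pale handle lying at the near side, 225 mm long, 24 mm high
Mind the look-alikes: they are no part of the job. Leave any turquoise look-alike of the plaque2 alone.

How it is judged:
On the way, in this order (a step that is already met when the one before it is completed fails the run):
1. the handle is fully down on the square spindle while the hold-down still holds the plaque (horizontal distance between handle and spindle below 0.004 m and z of handle in the frame of spindle below 0.006 m and angle between the z axis of handle and the z axis of spindle, either way round below 0.1 rad and value of joint holddown below 0.45 rad), for 0.2 s.
2. with the handle on the spindle, the hold-down is swung clear of the plaque (value of joint holddown above 1.15 rad and horizontal distance between handle and spindle below 0.006 m and z of handle in the frame of spindle below 0.015 m), for 0.2 s.
At the end, for the whole second after the job is handed in: every plaque lies flat (5 degrees) in one pile on the deck, short end within 6 mm of the backstop, within 20 mm of the middle line, straight within 7 degrees; the handle stands upright on the pad, within 35 mm of its middle; hold-down swung aside, over 1.0 rad; all at rest (x of plaque0 in the frame of deck between 0.05 and 0.061 m and y of plaque0 in the frame of deck between -0.02 and 0.02 m and z of plaque0 in the frame of deck between -0.004 and 0.08 m and angle between the z axis of each of plaque0, plaque1, plaque2, plaque3, plaque4 and the z axis of deck, either way round below 0.09 rad and angle between the x axis of each of plaque0, plaque1, plaque2, plaque3, plaque4 and the x axis of deck, either way round below 0.12 rad and linear speed of each of plaque0, plaque1, plaque2, plaque3, plaque4, handle below 0.02 m/s and x of plaque1 in the frame of deck between 0.05 and 0.061 m and y of plaque1 in the frame of deck between -0.02 and 0.02 m and z of plaque1 in the frame of deck between -0.004 and 0.08 m and x of plaque2 in the frame of deck between 0.05 and 0.061 m and y of plaque2 in the frame of deck between -0.02 and 0.02 m and z of plaque2 in the frame of deck between -0.004 and 0.08 m and x of plaque3 in the frame of deck between 0.05 and 0.061 m and y of plaque3 in the frame of deck between -0.02 and 0.02 m and z of plaque3 in the frame of deck between -0.004 and 0.08 m and x of plaque4 in the frame of deck between 0.05 and 0.061 m and y of plaque4 in the frame of deck between -0.02 and 0.02 m and z of plaque4 in the frame of deck between -0.004 and 0.08 m and x of handle in the frame of pad between -0.035 and 0.035 m and y of handle in the frame of pad between -0.035 and 0.035 m and z of handle in the frame of pad below 0.01 m and angle between handle's own z axis and vertical below 0.1 rad and value of joint holddown above 1 rad); the robot touches nothing.
It fails at once if a bystander (bottle, plant, mug, near chisel, wooden offcut) is pushed more than 6 cm from its place (distance of any of bottle, plant, mug, chisel_b, offcut from where it was at the start of the episode above 0.06 m).
It fails at once if the bottle or the plant is knocked over (angle between any of bottle, plant's own z axis and vertical above 0.6 rad).
Of plaque1, plaque2, plaque3, plaque4 only 2 to 4 are there at a start; the rules pass over those that are not, and their reading is None.
At some moment in a run one of plaque1, plaque2, plaque3, plaque4 may be knocked a few centimetres aside while the robot is not near it.
It also fails if it takes over 210 s, if anything falls off the work surface, if the arm or the gripper's body presses on something with over 40 N, if the wrist force passes 120 N, or if a joint passes its speed limit or range.

## Working session

There is one attempt and no reset: what is moved stays moved. The work goes in short steps, each a Python script; the robot and the scene stay as the last script left them, time stands still between calls to the robot, and variables do not carry over. Pictures are saved under pics/ and viewed, at most 14 in all, crops included, and the job is handed in when it is done.

```bash
ls; mkdir -p pics
python3 - <<'E'
from station import arm,viewer,models
import cv2,numpy as np
for n in("top","scene"):
    p=viewer.capture(n); cv2.imwrite(f"pics/{n}0.png",p["img"][...,::-1]); print(n,p["K"].tolist(),np.round(p["T"],3).tolist(),[k for k in p])
    for c in["bed","spindle","handle","pad","rack","deck","plaque0","plaque1","offcut","holddown"]:
        r=models.pinpoint(p,c)[:6]
        print(c,[(round(d["at"][0]*560),round(d["at"][1]*420),round(d["conf"],2)) for d in r])
print(arm.read_t())
E
```

```text
pics
top [[440.77213246270395, 0.0, 283.11999211979736], [0.0, 440.77213246270395, 201.09202915771215], [0.0, 0.0, 1.0]] [[-0.006, 0.987, -0.16, 0.311], [-1.0, -0.009, -0.016, -0.035], [-0.018, 0.16, 0.987, 1.33], [0.0, 0.0, 0.0, 1.0]] ['img', 'K', 'T', 'shot']
bed [(175, 194, 0.91)]
spindle [(169, 171, 0.81), (279, 220, 0.21)]
handle [(235, 164, 0.62), (385, 225, 0.16)]
pad [(241, 169, 0.89), (281, 220, 0.43)]
rack []
deck [(389, 228, 0.73)]
plaque0 [(173, 207, 0.97), (277, 167, 0.9), (315, 162, 0.84), (385, 137, 0.76), (283, 221, 0.68), (219, 267, 0.6)]
plaque1 [(173, 207, 0.97), (277, 167, 0.9), (315, 162, 0.84), (385, 137, 0.76), (283, 221, 0.68), (219, 267, 0.6)]
offcut [(236, 218, 0.88)]Traceback (most recent call last):
  File "<stdin>", line 6, in <module>
ValueError: it knows: bed, bottle, chisel, deck, handle, mug, offcut, pad, plant, plaque, rack, spindle
```

View pics/top0.png

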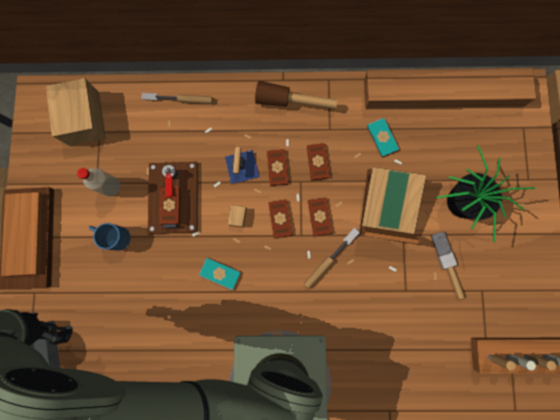

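Run:
```python
from station import arm,viewer,models
import cv2,numpy as np
p=viewer.capture("scene"); cv2.imwrite("pics/scene0.png",p["img"][...,::-1]); print(p["K"].tolist(),np.round(p["T"],3).tolist())
for c in["bed","spindle","handle","pad","rack","deck","plaque0","offcut"]:
        r=models.pinpoint(p,c)[:6]
        print(c,[(round(d["at"][0]*560),round(d["at"][1]*420),round(d["conf"],2)) for d in r])
```

```text
[[378.96858327854324, 0.0, 282.6510782578187], [0.0, 378.96858327854324, 208.26021445197668], [0.0, 0.0, 1.0]] [[0.031, -0.704, 0.71, 1.303], [1.0, 0.02, -0.023, -0.049], [0.002, 0.71, 0.704, 0.815], [0.0, 0.0, 0.0, 1.0]]
bed [(400, 219, 0.79)]
spindle [(401, 204, 0.62), (409, 223, 0.59)]
handle [(339, 249, 0.7)]
pad [(336, 249, 0.81)]
rack [(180, 215, 0.75), (401, 221, 0.57)]
deck [(187, 190, 0.69)]
plaque0 [(400, 206, 0.98), (287, 209, 0.93), (290, 246, 0.76), (343, 172, 0.7), (250, 209, 0.66), (250, 254, 0.58)]
offcut [(331, 205, 0.74)]
```

View pics/scene0.png

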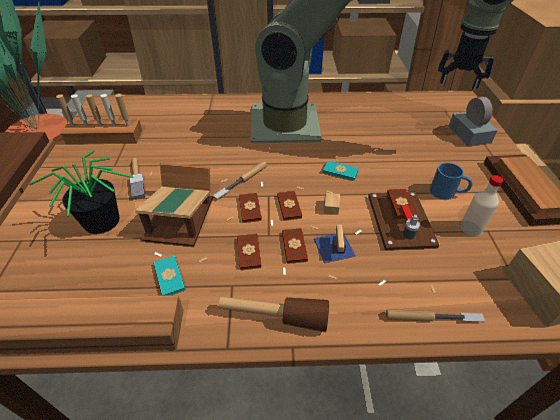

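Top view: loose plaques are at px (277,167), (318,162), (280,219) and (320,216), and the clamped one at (170,205). The turquoise look-alikes at (383,137) and (219,273) stay put. The handle is at (237,163) on the pad at (242,167), and the spindle at (169,171). The rack at (393,203) has its backstop towards the robot.

```bash
cat > h.py <<'E'
from station import arm,hand,solve_ik,viewer,close_job,models
import numpy as np,cv2
def ray(p,uv):
    K,T=p["K"],p["T"]; d=np.array([(uv[0]-K[0,2])/K[0,0],-(uv[1]-K[1,2])/K[1,1],-1.])
    return T[:3,3],T[:3,:3]@d
def bp(p,uv,z):
    o,d=ray(p,uv); return o+d*(z-o[2])/d[2]
def proj(p,X):
    c=p["T"][:3,:3].T@(np.asarray(X,float)-p["T"][:3,3]); K=p["K"]
    return np.array([K[0,2]+K[0,0]*c[0]/-c[2],K[1,2]-K[1,1]*c[1]/-c[2]])
def tri(pa,a,pb,b):
    A=np.zeros((3,3));B=np.zeros(3);
    for p,u in((pa,a),(pb,b)):
        o,d=ray(p,u);d=d/np.linalg.norm(d);M=np.eye(3)-np.outer(d,d);A+=M;B+=M@o
    return np.linalg.solve(A,B)
def uv(d): return np.array(d["at"])*[560,420]
def rect(p,mask,z):
    """min-area rectangle of a mask at height z: centre, (long,short), yaw of long axis"""
    cs=max(cv2.findContours(mask.astype(np.uint8),cv2.RETR_EXTERNAL,cv2.CHAIN_APPROX_NONE)[0],key=cv2.contourArea)[:,0]
    P=np.array([bp(p,c,z)[:2] for c in cs],np.float32)*1000
    (x,y),(w,h),a=cv2.minAreaRect(P); a=np.radians(a)
    if h>w: w,h,a=h,w,a+np.pi/2
    a=(a+np.pi/2)%np.pi-np.pi/2
    return np.array([x,y])/1000,np.round([w,h]),a
def red(p,m):
    c=p["img"][m].mean(0); return c[0]>c[2]+15
def plaques(p,z=.015,conf=.3):
    return [(*rect(p,d["pixels"],z),d["conf"]) for d in models.regions_of(p,"plaque1") if d["conf"]>conf and d["pixels"].sum()>80 and red(p,d["pixels"])]
E
python3 - <<'E'
from h import *
t=viewer.capture("top"); s=viewer.capture("scene")
for n,p in(("t",t),("s",s)):
    for q in plaques(p): print(n,"plaque",np.round(q[0],3),q[1],round(q[2],2),round(q[3],2))
for c,z in(("bed",.016),("pad",.004),("offcut",.035),("deck",.077)):
    for d in models.regions_of(t,c)[:1]: print(c,*[np.round(v,3) for v in rect(t,d["pixels"],z)],round(d["conf"],2))
for c in("spindle","handle","pad","bed","deck"):
    a,b=models.pinpoint(t,c),models.pinpoint(s,c)
    if a and b: print(c,np.round(tri(t,uv(a[0]),s,uv(b[0])),4))
def crop(p,x0,y0,w,h,k,f): cv2.imwrite(f,cv2.resize(p["img"][y0:y0+h,x0:x0+w,::-1],None,fx=k,fy=k,interpolation=cv2.INTER_CUBIC))
crop(t,140,145,130,95,6,"pics/c1.png"); crop(t,355,155,80,90,6,"pics/c2.png")
E
```

```text
t plaque [ 0.472 -0.004] [110.  55.] 0.16 0.94
t plaque [0.63  0.005] [114.  59.] 0.09 0.89
t plaque [ 0.477 -0.123] [110.  57.] 0.14 0.84
t plaque [ 0.646 -0.121] [112.  57.] 0.12 0.6
t plaque [0.514 0.331] [113.  58.] 0.03 0.58
s plaque [ 0.482 -0.002] [121.  59.] 0.16 0.88
s plaque [ 0.657 -0.119] [119.  56.] 0.12 0.86
s plaque [0.483 0.338] [127.  66.] 0.02 0.84
s plaque [ 0.488 -0.122] [123.  56.] 0.14 0.7
s plaque [0.638 0.004] [125.  62.] 0.09 0.59
s plaque [0.622 0.128] [99. 33.] -0.15 0.49
s plaque [0.55  0.322] [229. 158.] 0.02 0.32
bed [0.539 0.322] [222. 155.] 0.024 0.64
offcut [0.478 0.124] [64. 52.] -0.15 0.6
deck [ 0.501 -0.33 ] [203. 161.] -0.161 0.89
spindle [0.5935 0.3025 0.1161]
handle [0.647  0.1301 0.0016]
pad [ 0.6322  0.1203 -0.0206]
bed [0.5468 0.3266 0.0095]
deck [ 0.4416 -0.3141  0.0469]
```

View pics/c1.png

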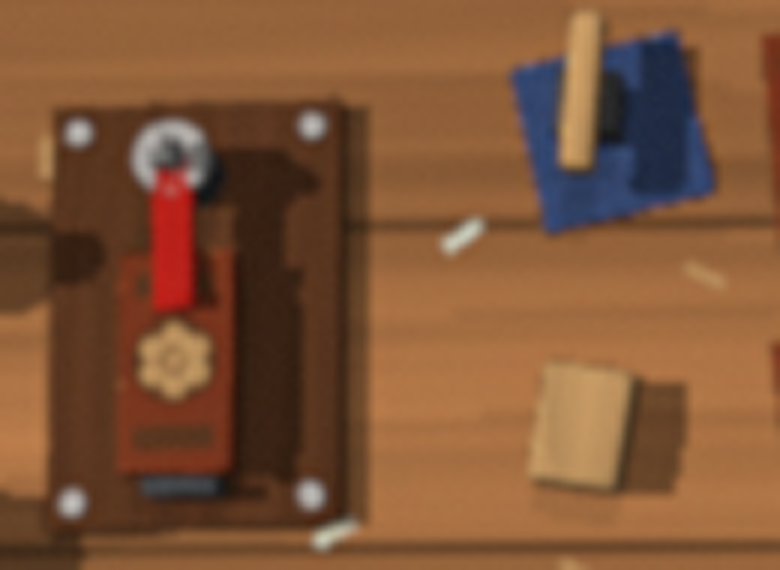

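View pics/c2.png

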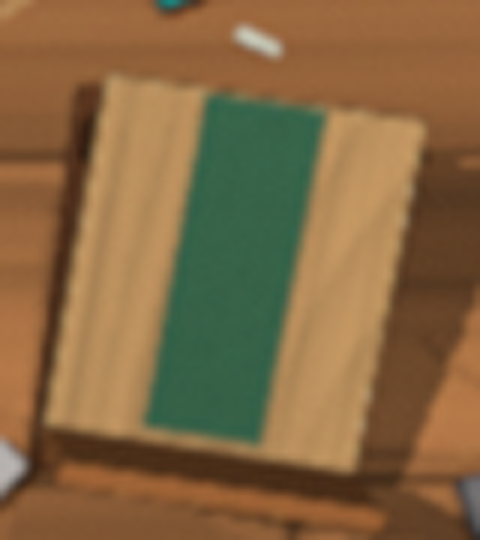

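Run:
```python
from h import *
t=viewer.capture("top"); s=viewer.capture("scene")
c1=lambda x,y:(140+x/6,145+y/6); c2=lambda x,y:(355+x/6,155+y/6)
ang=lambda v:np.arctan2(v[1],v[0])
sc=[bp(t,c1(*q),.017) for q in((78,132),(312,125),(310,495),(71,502))]
o=np.mean(sc,0); d=(sc[0]+sc[1]-sc[2]-sc[3]); yaw=ang(d); print("bed",o,yaw,"spin from bed",o[:2]+.07*np.array([np.cos(yaw),np.sin(yaw)]))
b=bp(t,c1(172,157),.0625); e=bp(t,c1(174,310),.0625); print("boss",b,"bar len",np.linalg.norm(e-b),"joint",ang(b-e)-yaw)
h1,h2=bp(t,c1(588,12),.06),bp(t,c1(577,170),.06); print("handle",(h1+h2)/2,np.linalg.norm(h1-h2),"yaw",ang(h1-h2))
pc=[bp(t,c1(*q),.004) for q in((512,70),(678,32),(715,190),(550,233))]; print("pad",np.mean(pc,0),ang(pc[1]+pc[0]-pc[2]-pc[3]),np.linalg.norm(pc[0]-pc[1]))
dl,dr,ul,ur=[bp(t,c2(*q),z) for q,z in(((147,425),.048),((262,441),.048),((207,93),.1068),((326,112),.1068))]
lo,hi=(dl+dr)/2,(ul+ur)/2; print("deck",lo,"yaw",ang(hi-lo),ang(dl-dr)-np.pi/2,"len",np.linalg.norm(hi-lo),"w",np.linalg.norm(dl-dr),np.linalg.norm(ul-ur))
# overlay in scene for checking
im=cv2.resize(s["img"][...,::-1],None,fx=4,fy=4,interpolation=cv2.INTER_CUBIC)
for X in(b,(h1+h2)/2,h1,h2,dl,dr,ul,ur,*sc,*pc,e):
    u=proj(s,X)*4+1.5; cv2.circle(im,tuple(int(v) for v in u),3,(255,255,0),-1)
cv2.imwrite("pics/o1.png",im[680:1060,1240:1760]); cv2.imwrite("pics/o2.png",im[640:1000,520:900])
```

```text
bed [0.53994197 0.3235533  0.017     ] 0.02240811871065514 spin from bed [0.6099244  0.32512174]
boss [0.60938102 0.324043   0.0625    ] bar len 0.07669314212537134 joint 0.026081517101450246
handle [0.64156488 0.1218483  0.06      ] 0.08049879473545735 yaw -0.05708182220469367
pad [0.63466357 0.1124433  0.004     ] 0.23216725399472443 0.08808209657394461
deck [ 0.43952462 -0.32134598  0.048     ] yaw -0.15138346302487288 -0.14781623770421137 len 0.16285347798786304 w 0.05573018271179744 0.05623546181460632
```

View pics/o1.png

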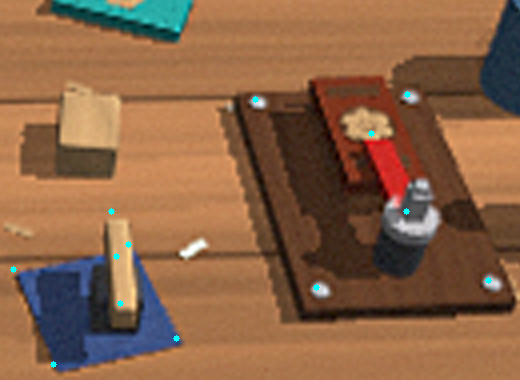

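View pics/o2.png

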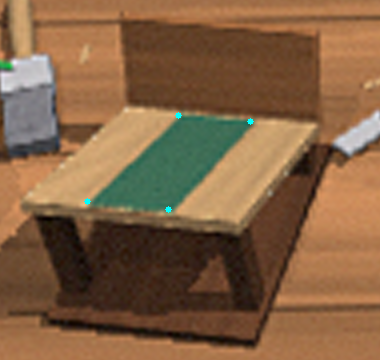

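```bash
cat >> h.py <<'E'
def Rd(yaw):
    c,s=np.cos(yaw),np.sin(yaw); return np.array([[c,s,0],[s,-c,0],[0,0,-1.]])
E
python3 - <<'E'
from h import *
for f in(0,np.pi,-np.pi):
  for P,y in(((.643,.124,.15),-.057),((.612,.327,.15),.05),((.612,.327,.15),.85),((.612,.327,.09),1.7)):
    q=solve_ik(P,Rd(y+f)); print(round(f,1),y,None if q is None else np.round(q,2))
E
```

```text
0 -0.057 [-0.5   0.99  0.67  1.24 -0.61  1.11 -1.41]
0 0.05 [-0.77  1.06  0.7   1.05 -0.64  1.23 -1.65]
0 0.85 [-0.69  1.01  0.44  1.04 -0.4   1.16 -1.  ]
0 1.7 [-0.61  1.05  0.2   1.1  -0.2   1.01 -0.27]
3.1 -0.057 [-0.14  0.9  -0.23  1.22  0.21  1.04  1.12]
3.1 0.05 [-0.46  0.98 -0.2   1.03  0.19  1.15  0.97]
3.1 0.85 [-0.38  0.99 -0.44  1.03  0.4   1.2   1.64]
3.1 1.7 [-0.3   1.1  -0.68  1.09  0.66  1.16  2.32]
-3.1 -0.057 [-0.14  0.9  -0.23  1.22  0.21  1.04  1.12]
-3.1 0.05 [-0.46  0.98 -0.2   1.03  0.19  1.15  0.97]
-3.1 0.85 [-0.38  0.99 -0.44  1.03  0.4   1.2   1.64]
-3.1 1.7 [-0.3   1.1  -0.68  1.09  0.66  1.16  2.32]
```

Run:
```python
from h import *
hand.set_gripper(.06,grip_force=60)
P=np.array([.643,.124,.0]); R=Rd(-.057)
arm.movep(P+[0,0,.16],R)
arm.line_to(P+[0,0,.018],vel=.12); print("F",np.round(arm.read_wrist_force(),1))
hand.set_gripper(.0); print("w",arm.read_grip_width(),arm.read_gripper_force(),np.round(arm.read_wrist_force(),1))
arm.line_to(P+[0,0,.15],vel=.15); arm.movep([.612,.327,.14],Rd(.05))
print(arm.read_grip_width(),arm.read_tcp_pos(),arm.read_t())
t=viewer.capture("top"); s=viewer.capture("scene")
k=lambda p,x,y,w,h:cv2.resize(p["img"][y:y+h,x:x+w,::-1],None,fx=6,fy=6,interpolation=cv2.INTER_CUBIC)
im=np.hstack([k(t,140,130,65,90),k(s,370,150,65,90)])
for i,(p,x,y) in enumerate(((t,140,130),(s,370,150))):
    for X in([.612,.327,.0625],):
        u=(proj(p,X)-[x,y]+.5)*6-.5; cv2.circle(im,(int(u[0])+390*i,int(u[1])),3,(255,255,0),-1)
cv2.imwrite("pics/g1.png",im)
```

```text
F [0.1 0.1 0.3]
w 0.014709827808716644 58.83745014667511 [0.  0.9 6. ]
0.014460355771878914 [0.61183733 0.32688718 0.13952144] 8.2
```

View pics/g1.png

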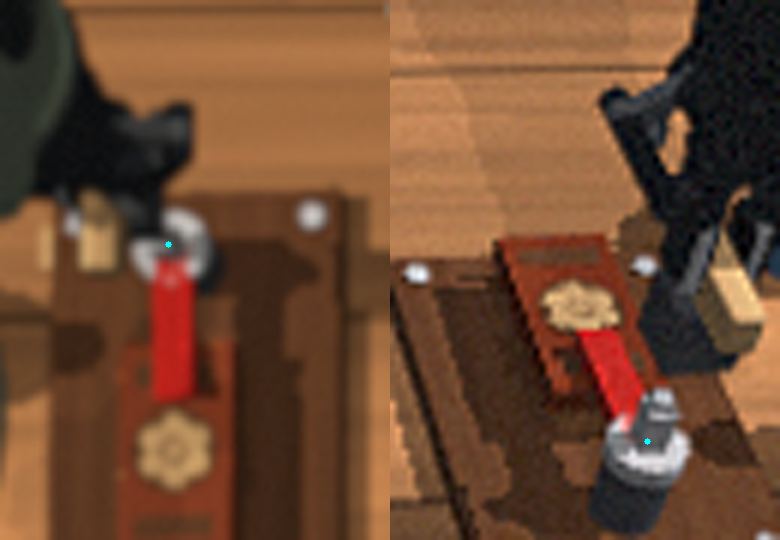

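Run:
```python
from h import *
s=viewer.capture("scene");t=viewer.capture("top")
cv2.imwrite("pics/g2.png",np.hstack([cv2.resize(np.clip(i.astype(float)**.6*9,0,255).astype(np.uint8),None,fx=7,fy=7,interpolation=cv2.INTER_CUBIC) for i in(s["img"][140:220,460:515,::-1],t["img"][125:205,135:190,::-1])]))
print(proj(s,[.612,.327,.14]),proj(t,[.612,.327,.14]))
cv2.imwrite("pics/g2.png",np.hstack([cv2.resize(np.clip(255*(i/255.)**.5,0,255).astype(np.uint8),None,fx=7,fy=7,interpolation=cv2.INTER_CUBIC) for i in(s["img"][135:215,405:460,::-1],t["img"][125:205,135:190,::-1])]))
```

```text
[419.81962741 202.63670615] [160.02856149 163.94322552]
```

View pics/g2.png

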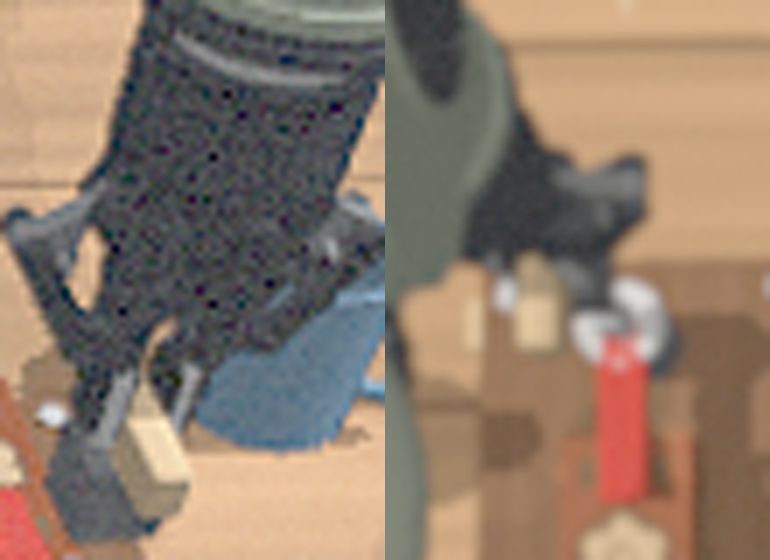

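Run:
```python
from h import *
s=viewer.capture("scene");t=viewer.capture("top")
im=[cv2.resize(np.clip(255*(i/255.)**.5,0,255).astype(np.uint8),None,fx=7,fy=7,interpolation=cv2.INTER_CUBIC) for i in(s["img"][135:215,405:460,::-1],t["img"][125:205,135:190,::-1])]
p0=arm.read_tcp_pos(); R=Rd(.05); O=p0-[0,0,.014]
for i,(p,o) in enumerate(((s,(405,135)),(t,(135,125)))):
    f=lambda X:tuple(int(v) for v in (proj(p,O+R@np.array([1,-1,-1])*0+Rd(.05)[:,0]*X[0]-Rd(.05)[:,1]*X[1]+np.array([0,0,X[2]]))-o+.5)*7-.5)
    def box(a,b,z0,z1,c):
        B=[(-a,-b),(a,-b),(a,b),(-a,b)]
        for k in range(4):
            u,v=B[k],B[(k+1)%4]
            for z in(z0,z1): cv2.line(im[i],f((*u,z)),f((*v,z)),c,1)
            cv2.line(im[i],f((*u,z0)),f((*u,z1)),c,1)
    box(.04,.008,.034,.056,(255,255,0)); box(.016,.016,0,.034,(0,255,255))
cv2.imwrite("pics/g3.png",np.hstack(im)); print(arm.read_tcp_pos(),arm.read_wrist_force(),arm.read_moment())
```

```text
[0.61226715 0.32641867 0.14006924] [-0.04793176  0.78336984 -1.42751238] [-0.00732922  0.04966655  0.01452468]
```

View pics/g3.png

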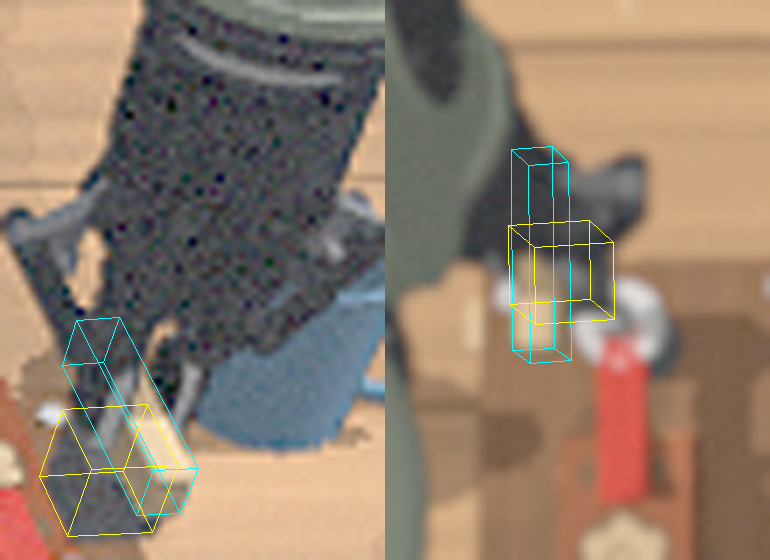

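The outline of a handle held as planned matches the picture: hub in the jaws, upright. I'll lower it onto the spindle, watching the force.

Run:
```python
from h import *
R=Rd(.05); c=np.array([.612,.3263]); F0=arm.read_wrist_force()
arm.line_to([*c,.108],ori=R,vel=.1)
offs=[(0,0)]+[(r*np.cos(a),r*np.sin(a)) for r in(.002,.004) for a in np.arange(0,2*np.pi,np.pi/3)]
ok=False
for o in offs:
    z=.108
    arm.line_to([*(c+o),z],ori=R,vel=.08)
    while z>.0775:
        z-=.003; arm.line_to([*(c+o),max(z,.0765)],ori=R,vel=.06)
        F=arm.read_wrist_force()-F0
        if F[2]>12 or np.hypot(F[0],F[1])>15: break
    p=arm.read_tcp_pos(); print(np.round(o,4),np.round(p,4),np.round(F,1),round(arm.read_t(),1))
    if p[2]<.0795: ok=True;break
    if arm.read_t()>45: break
print(ok)
```

```text
[0 0] [0.6126 0.3264 0.1001] [-2.  -1.4 13.6] 10.0
[0.002 0.   ] [0.6159 0.3268 0.0988] [-0.6 -0.7 28.6] 11.2
[0.001  0.0017] [0.6128 0.3282 0.0777] [-11.1  -1.6  16.4] 14.3
True
```

Run:
```python
from h import *
R=Rd(.05); 
for P in((.6118,.328,.0760),(.6118,.328,.0745),(.6118,.328,.0735)):
    arm.line_to(P,ori=R,vel=.05); print(np.round(arm.read_tcp_pos(),4),np.round(arm.read_wrist_force(),1))
    if arm.read_wrist_force()[2]>30: break
arm.hold(.3)
s=viewer.capture("scene")
cv2.imwrite("pics/g4.png",cv2.resize(np.clip(255*(s["img"][145:225,370:450,::-1]/255.)**.5,0,255).astype(np.uint8),None,fx=7,fy=7,interpolation=cv2.INTER_CUBIC)); print(arm.read_t())
```

```text
[0.6127 0.3282 0.0777] [-5.5 -1.5 15. ]
[0.613  0.3282 0.0774] [-9.1 -3.2 30.8]
15.1333
```

View pics/g4.png

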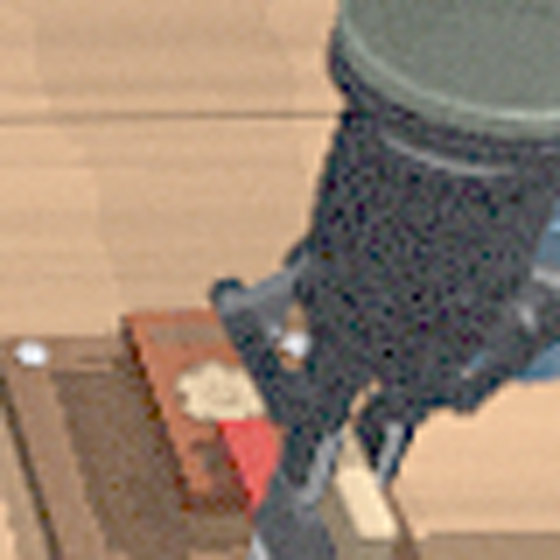

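Run:
```python
from h import *
P=np.array([.6127,.3282,.0778])
arm.line_to(P,ori=Rd(.05),vel=.05); print(np.round(arm.read_wrist_force(),1))
for y in np.arange(.2,1.72,.15):
    arm.movep(P,Rd(y)); F=arm.read_wrist_force(); M=arm.read_moment()
    P[:2]+=np.clip(F[:2]*.00008,-.001,.001)
    print(round(y,2),np.round(arm.read_tcp_pos(),4),np.round(F,1),round(M[2],2),round(arm.read_t(),1))
    if np.linalg.norm(F)>60: break
arm.hold(.2)
```

```text
[-3.   0.4 -0.5]
0.2 [0.6124 0.3277 0.0779] [-7.1 -2.9  2.1] -0.04 15.6
0.35 [0.612  0.3272 0.0779] [-6.8 -3.7  3.2] -0.03 15.9
0.5 [0.6118 0.3272 0.0779] [-3.1 -4.2  0.4] -0.02 16.2
0.65 [0.6117 0.3272 0.0779] [-1.8 -1.9  1.5] 0.03 16.4
0.8 [0.6115 0.3272 0.0779] [ 0.1 -0.4  1. ] 0.03 16.7
0.95 [0.6115 0.3272 0.0779] [-0.1 -0.5  0.6] -0.02 16.9
1.1 [0.6114 0.3273 0.0779] [1.7 0.7 1.7] -0.0 17.2
1.25 [0.6113 0.3273 0.0779] [-0.5  0.4  3.3] 0.01 17.4
1.4 [0.6113 0.3273 0.0779] [-0.5 -0.1  2.9] -0.03 17.7
1.55 [0.6112 0.3273 0.0779] [-0.5  0.9  4.7] -0.08 17.9
1.7 [0.6112 0.3273 0.0779] [-2.1  1.   6. ] -0.03 18.2
```

Run:
```python
from h import *
s=viewer.capture("scene");t=viewer.capture("top")
cv2.imwrite("pics/g5.png",np.hstack([cv2.resize(np.clip(255*(i/255.)**.5,0,255).astype(np.uint8),None,fx=6,fy=6,interpolation=cv2.INTER_CUBIC) for i in(s["img"][155:245,365:430,::-1],t["img"][130:220,140:205,::-1])]))
```

```text
(no output)
```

View pics/g5.png

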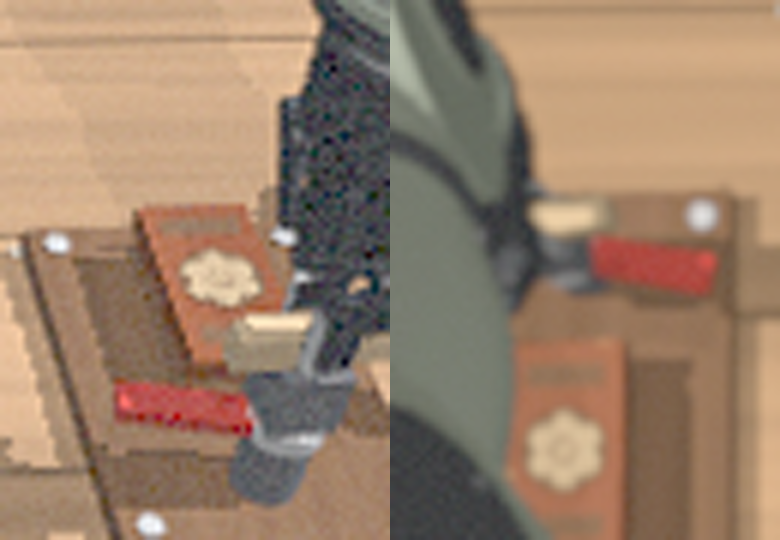

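Bar swung clear (red bar now along the bed's −y), handle seated. Returning the handle to the pad.

Run:
```python
from h import *
p=arm.read_tcp_pos()
arm.line_to([p[0],p[1],.15],vel=.1); print(arm.read_grip_width())
P=np.array([.636,.115,0])
arm.movep(P+[0,0,.15],Rd(-.057)); arm.line_to(P+[0,0,.03],vel=.15)
z=.03
while z>.0165:
    z-=.002; arm.line_to(P+[0,0,z],vel=.05); F=arm.read_wrist_force()
    if F[2]>6: break
print(z,np.round(F,1)); hand.set_gripper(.085); print(np.round(arm.read_wrist_force(),1))
arm.line_to(P+[0,0,.16],vel=.2)
arm.movep([.5,-.25,.3],Rd(0)); print(arm.read_t())
t=viewer.capture("top"); s=viewer.capture("scene")
for n,p in(("t",t),("s",s)):
    for q in plaques(p): print(n,np.round(q[0],3),q[1],round(q[2],2),round(q[3],2))
im=np.hstack([t["img"],s["img"]])[...,::-1]; cv2.imwrite("pics/v1.png",cv2.resize(im,None,fx=.71,fy=.71,interpolation=cv2.INTER_AREA))
```

```text
0.014964750094359042
0.015999999999999986 [-10.4   0.6  30. ]
[-0.3 -0.8  1. ]
26.2417
t [0.516 0.331] [116.  64.] 0.04 0.9
t [0.63  0.003] [114.  56.] 0.08 0.89
t [ 0.646 -0.121] [111.  57.] 0.12 0.72
s [ 0.486 -0.122] [118.  56.] 0.14 0.97
s [0.639 0.005] [120.  58.] 0.1 0.95
s [0.486 0.338] [124.  64.] 0.04 0.88
s [ 0.482 -0.003] [125.  65.] 0.21 0.88
s [ 0.658 -0.12 ] [122.  56.] 0.11 0.75
```

View pics/v1.png

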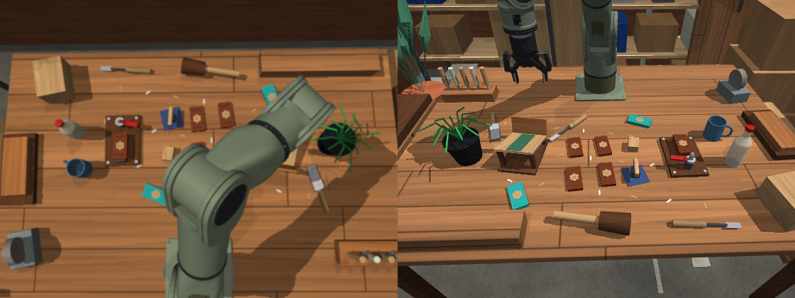

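```bash
cat >> h.py <<'E'
psi=-.150; th=np.radians(20); LO=np.array([.438,-.3195,.048])
cp,sp,ct,st=np.cos(psi),np.sin(psi),np.cos(th),np.sin(th)
XD=np.array([cp*ct,sp*ct,st]); ZD=np.array([-st*cp,-st*sp,ct]); RD=np.column_stack([XD,np.cross(-ZD,XD),-ZD])
H=.010
def deck(x,z,y=0): return LO+XD*x+np.cross(ZD,XD)*y+ZD*z
def F(): return arm.read_wrist_force()
def pick(x,y,yaw,base=0.):
    """grasp a plaque whose underside is at height base"""
    hand.set_gripper(.085,grip_force=60); R=Rd(yaw)
    arm.movep([x,y,base+.12],R)
    f0=F(); z=.022
    arm.line_to([x,y,base+z],vel=.2)
    while z>H+1e-4:
        z-=.004; arm.line_to([x,y,base+z],vel=.05)
        if (F()-f0)[2]>6: print("touch at",z); break
    hand.set_gripper(0); print("w",round(arm.read_grip_width(),4),"gf",round(arm.read_gripper_force(),1),"tcp",np.round(arm.read_tcp_pos(),4),np.round(F()-f0,1))
    arm.line_to([x,y,base+.15],vel=.2); print("w lifted",round(arm.read_grip_width(),4),round(arm.read_t(),1)); return z
def place(n,h):
    """lay the held plaque on layer n against the backstop"""
    z=.015*n+h; arm.movep(deck(.075,z+.06),RD)
    arm.line_to(deck(.075,z+.004),vel=.15); f0=F(); x=.075
    while x>.045:
        x-=.002; arm.line_to(deck(x,z+.004),vel=.05); g=(F()-f0)@XD
        if g>5: break
    x+=.0008; print("backstop at",round(x,4),round(g,1)); arm.line_to(deck(x,z+.004),vel=.05)
    d=.004; f0=F()
    while d>-.006:
        d-=.001; arm.line_to(deck(x,z+d),vel=.03)
        if (F()-f0)@ZD>4: break
    print("down at",round(d,4),np.round(F()-f0,1)); hand.set_gripper(.085)
    arm.line_to(deck(x,z+.09),vel=.2); print("t",arm.read_t())
E
python3 - <<'E'
from h import *
h=pick(.478,-.1225,.14); place(0,h)
E
```

```text
w 0.0 gf 0.0 tcp [ 0.478  -0.1225  0.01  ] [ 1.   0.2 -1.2]
w lifted -0.0001 30.6
backstop at 0.0458 -0.6
down at -0.006 [-0.8 -0.1 -0.6]
t 40.0333
```

Run:
```python
from h import *
hand.set_gripper(0); arm.movep([.551,-.062,.06],Rd(.14)); f0=F(); z=.012
arm.line_to([.551,-.062,z],vel=.15)
while z>-.03:
    z-=.002; arm.line_to([.551,-.062,z],vel=.04); g=(F()-f0)[2]
    if g>4: break
print(z,g,arm.read_tcp_pos(),arm.read_t())
arm.line_to([.551,-.062,.05],vel=.2)
s=viewer.capture("scene"); u=proj(s,arm.read_tcp_pos()); print(u)
a,b=int(u[0])-40,int(u[1])-55
im=cv2.resize(np.clip(255*(s["img"][b:b+90,a:a+80,::-1]/255.)**.5,0,255).astype(np.uint8),None,fx=6,fy=6,interpolation=cv2.INTER_CUBIC)
v=(u-[a,b]+.5)*6; cv2.circle(im,(int(v[0]),int(v[1])),3,(255,255,0),-1); cv2.imwrite("pics/tip.png",im)
```

```text
-0.02600000000000001 45.309018882981995 [ 0.55115221 -0.06211461 -0.02423459] 47.2583
[269.27357246 213.4580088 ]
```

View pics/tip.png

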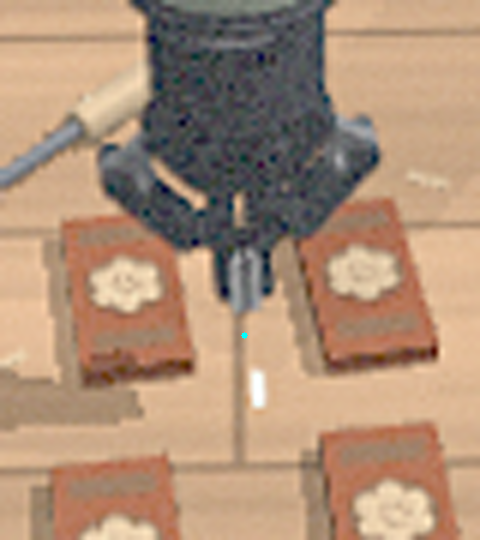

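The fingertips end about 23.5 mm short of the reported TCP (bench touched at TCP z = −0.0235). So the handle was held by its crossbar, and the plaque grasp closed above the plaque. I'll correct the grasp height.

```bash
sed -i 's/^H=.010/H=-.023/; s/z=.022$/z=.001/; s/f0=F(); z=.022/f0=F(); z=-.011/; s/x-=.002; arm.line_to(deck(x,z+.004),vel=.05)/x-=.001; arm.line_to(deck(x,z+.004),vel=.05)/; s/if g>5: break/if g>4: break/; s/deck(.075,z+.004)/deck(.070,z+.004)/; s/f0=F(); x=.075/f0=F(); x=.070/' h.py
python3 - <<'E'
from h import *
h=pick(.478,-.1225,.14); 
if arm.read_grip_width()>.04: place(0,h)
s=viewer.capture("scene"); cv2.imwrite("pics/r1.png",cv2.resize(s["img"][130:260,120:320,::-1],None,fx=4,fy=4,interpolation=cv2.INTER_CUBIC))
E
```

```text
w 0.0544 gf 62.2 tcp [ 0.478  -0.1225 -0.0226] [-1.1  1.3 10.4]
w lifted 0.0543 52.8Traceback (most recent call last):
  File "<stdin>", line 3, in <module>
  File "h.py", line 53, in place
    x-=.001; arm.line_to(deck(x,z+.004),vel=.05); g=(F()-f0)@XD
             ~~~~~~~~~~~^^^^^^^^^^^^^^^^^^^^^^^^
station.IKError: the arm cannot follow that straight line within its joint ranges
```

Run:
```python
from h import *
print(np.round(arm.read_qpos(),2),np.round(arm.read_tcp_pos(),4),deck(.07,H),arm.read_t(),arm.read_grip_width(),np.round(F(),1))
RF=np.column_stack([-RD[:,0],-RD[:,1],RD[:,2]])
for n,R in(("a",RD),("b",RF)):
  for x,z in((.075,.06),(.07,.004),(.06,.004),(.05,.004),(.058,.07)):
    q=solve_ik(deck(x,H+z),R); print(n,x,z,None if q is None else np.round(q,2))
```

```text
[ 0.73  0.9  -0.2   1.94 -1.29  0.    0.19] [ 0.4955 -0.3282  0.0489] [ 0.51081799 -0.33050536  0.05032848] 58.1833 0.05439669006202605 [ 1.   0.3 -1.1]
a 0.075 0.06 [ 0.46  0.81  0.29  1.92 -1.28  0.38  0.11]
a 0.07 0.004 [ 0.62  0.89 -0.03  1.9  -1.3   0.13  0.16]
a 0.06 0.004 [ 0.69  0.89 -0.14  1.93 -1.29  0.05  0.18]
a 0.05 0.004 [ 0.99  0.98 -0.69  1.95  1.59  0.39 -2.6 ]
a 0.058 0.07 [ 0.54  0.77  0.17  1.97 -1.26  0.3   0.13]
b 0.075 0.06 [ 0.76  0.79 -0.26  1.91  0.22  0.15  1.81]
b 0.07 0.004 [ 0.72  0.9  -0.21  1.9   0.26  0.05  1.77]
b 0.06 0.004 [ 0.73  0.9  -0.21  1.93  0.27  0.02  1.77]
b 0.05 0.004 [ 0.99  0.98 -0.69  1.95  1.59  0.39  0.55]
b 0.058 0.07 [ 0.79  0.77 -0.27  1.96  0.25  0.12  1.8 ]
```

Run:
```python
from h import *
p=arm.read_tcp_pos()
RF=np.column_stack([-RD[:,0],-RD[:,1],RD[:,2]])
q=np.array(solve_ik(deck(.05,H+.004),RF)); print(np.round(q,2))
arm.line_to(p+ZD*.11,vel=.2)
q[1]-=.22; arm.move_j(q); print(np.round(arm.read_tcp_pos(),3),arm.read_grip_width(),np.round(F(),1),arm.read_t())
for x,z in((.07,.06),(.07,.004),(.055,.004),(.045,.004),(.055,.09),(.055,.16)):
    r=solve_ik(deck(x,H+z),RF); print(x,z,None if r is None else np.round(r,2))
```

```text
[ 0.99  0.98 -0.69  1.95  1.59  0.39  0.55]
[ 0.516 -0.365  0.172] 0.05409868701731508 [-0.1 -1.  -1.5] 61.2583
0.07 0.06 [ 0.98  0.85 -0.67  1.92  1.19  0.37  0.9 ]
0.07 0.004 [ 0.95  0.97 -0.66  1.89  1.44  0.38  0.68]
0.055 0.004 [ 0.97  0.97 -0.65  1.93  1.55  0.36  0.58]
0.045 0.004 [ 0.97  0.97 -0.65  1.96  1.63  0.36  0.5 ]
0.055 0.09 [ 1.02  0.79 -0.69  1.97  1.12  0.36  0.96]
0.055 0.16 [ 1.09  0.66 -0.73  1.96  0.76  0.43  1.31]
```

```bash
python3 - <<'E'
from h import arm
import numpy as np
s=open("h.py").read()
s=s.replace("H=-.023","H=-.021").replace("def deck(","RF=np.column_stack([-RD[:,0],-RD[:,1],RD[:,2]]); QA=np.array(%s)\ndef deck("%np.round(arm.read_qpos(),4).tolist())
s=s.replace("z=.015*n+h; arm.movep(deck(.075,z+.06),RD)","z=.015*n+h; arm.move_j(QA); arm.movep(deck(.070,z+.05),RF)").replace("arm.line_to(deck(x,z+.09),vel=.2);","arm.line_to(deck(x,z+.07),vel=.2); arm.move_j(QA);")
open("h.py","w").write(s)
E
python3 - <<'E'
from h import *
place(0,-.0226)
s=viewer.capture("scene"); cv2.imwrite("pics/r1.png",cv2.resize(s["img"][130:260,120:320,::-1],None,fx=4,fy=4,interpolation=cv2.INTER_CUBIC))
for n,p in(("s",s),("t",viewer.capture("top"))):
    for q in plaques(p): print(n,np.round(q[0],3),q[1],round(q[2],2),round(q[3],2))
E
```

```text
backstop at 0.0528 4.7
down at 0.0 [-9.7  3.2 19.5]
t 69.525
s [0.484 0.338] [128.  66.] 0.04 0.9
s [0.64  0.005] [121.  59.] 0.1 0.84
s [ 0.45  -0.004] [126.  59.] 0.18 0.77
s [ 0.42  -0.349] [103.  70.] -0.46 0.71
s [ 0.656 -0.119] [116.  55.] 0.11 0.66
s [0.609 0.119] [105.  36.] -0.12 0.37
t [ 0.441 -0.005] [111.  58.] 0.14 0.96
t [ 0.467 -0.332] [70. 51.] -0.22 0.92
t [0.513 0.329] [117.  61.] 0.04 0.85
t [0.629 0.003] [112.  56.] 0.09 0.7
```

View pics/r1.png

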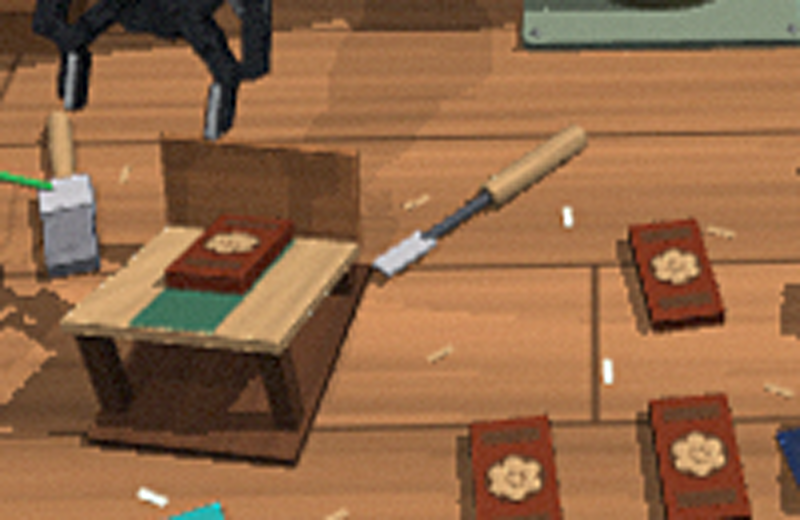

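```bash
sed -i 's/deck(.070,/deck(.064,/g; s/f0=F(); x=.070/f0=F(); x=.064/' h.py
python3 - <<'E'
from h import *
for f in(0,np.pi):
    for P,y in(((.442,-.005,H+.12),.15),((.442,-.005,H),.15),((.631,.005,H),.09),((.648,-.12,H),.12),((.514,.33,H+.036),.022)):
        q=solve_ik(P,Rd(y+f)); print(round(f,1),P,None if q is None else np.round(q,2))
try:
    h=pick(.442,-.005,.15+np.pi)
    if arm.read_grip_width()>.04: place(1,h)
except arm.IKError as e: print(e)
print(np.round(arm.read_qpos(),2),arm.read_t())
E
```

```text
0 (0.442, -0.005, 0.09899999999999999) [ 0.38  0.82 -0.8   2.07  0.97  0.69 -2.5 ]
0 (0.442, -0.005, -0.021) [-0.05  0.98 -0.02  2.13  0.64  0.03 -2.12]
0 (0.631, 0.005, -0.021) [ 0.28  1.21 -0.8   1.42  0.98  0.94 -2.27]
0 (0.648, -0.12, -0.021) [ 0.43  1.21 -0.72  1.3   0.87  0.95 -1.93]
0 (0.514, 0.33, 0.014999999999999996) [-0.81  1.06  0.41  1.52 -0.59  0.68 -1.68]
3.1 (0.442, -0.005, 0.09899999999999999) [ 0.36  0.81 -0.76  2.07  0.95  0.66  0.66]
3.1 (0.442, -0.005, -0.021) [ 0.28  1.05 -0.64  2.12  1.46  0.55  0.21]
3.1 (0.631, 0.005, -0.021) [ 0.27  1.2  -0.78  1.42  0.96  0.92  0.88]
3.1 (0.648, -0.12, -0.021) [ 0.38  1.19 -0.61  1.3   0.75  0.88  1.28]
3.1 (0.514, 0.33, 0.014999999999999996) [-0.28  1.12 -0.77  1.5   0.92  0.91  0.24]
w 0.0545 gf 61.2 tcp [ 0.4421 -0.005  -0.0226] [-0.6  0.4 12.6]
w lifted 0.054 75.1
backstop at 0.0498 6.5
down at 0.001 [-12.1   4.5  27. ]
t 83.5333
[ 0.99  0.76 -0.68  1.95  1.59  0.39  0.55] 83.5333
```

```bash
sed -i 's/z-=.004; arm.line_to(\[x,y,base+z\]/z-=.005; arm.line_to([x,y,base+z]/' h.py
python3 - <<'E'
from h import *
def find(guess):
    out=[]
    for p,dx in((viewer.capture("top"),.001),(viewer.capture("scene"),-.008)):
        out+=[(q[0]+[dx,0],q[2]) for q in plaques(p) if q[1][0]<135 and q[1][1]<72 and q[1][0]>100 and np.linalg.norm(q[0]-guess)<.1 ]
    out.sort(key=lambda o:np.linalg.norm(o[0]-guess)); print([(np.round(o[0],3),round(o[1],2)) for o in out]); return out[0]
for n,g in((2,(.631,.004)),(3,(.648,-.12))):
    c,y=find(np.array(g)); h=pick(c[0],c[1],y+np.pi)
    if arm.read_grip_width()<.04: print("missed"); break
    place(n,h)
s=viewer.capture("scene"); cv2.imwrite("pics/r2.png",cv2.resize(s["img"][130:260,120:320,::-1],None,fx=4,fy=4,interpolation=cv2.INTER_CUBIC))
for n,p in(("s",s),("t",viewer.capture("top"))):
    for q in plaques(p): print(n,np.round(q[0],3),q[1],round(q[2],2),round(q[3],2))
E
```

```text
[(array([0.632, 0.005]), np.float64(0.08)), (array([0.629, 0.004]), np.float64(0.1))]
w 0.0545 gf 64.0 tcp [ 0.632   0.0047 -0.0235] [-0.6 -0.7  6.1]
w lifted 0.0546 88.8
backstop at 0.0508 7.8
down at 0.001 [-8.6  2.4 18.8]
t 97.2
[(array([ 0.649, -0.119]), np.float64(0.11)), (array([ 0.647, -0.121]), np.float64(0.12))]
w 0.0541 gf 63.9 tcp [ 0.6492 -0.1193 -0.0235] [0.  1.4 6. ]
w lifted 0.0547 102.1
backstop at 0.0508 5.9
down at 0.001 [-8.7  2.  17.2]
t 110.3083
s [0.484 0.337] [128.  66.] 0.04 0.98
s [ 0.348 -0.365] [105.  74.] -0.47 0.81
s [ 0.44  -0.341] [102.  48.] -1.07 0.74
s [ 0.392 -0.352] [113.  63.] -1.13 0.62
s [ 0.416 -0.347] [104.  53.] -1.12 0.56
t [ 0.458 -0.334] [75. 42.] -0.2 0.85
t [0.516 0.33 ] [118.  61.] 0.04 0.65
```

View pics/r2.png

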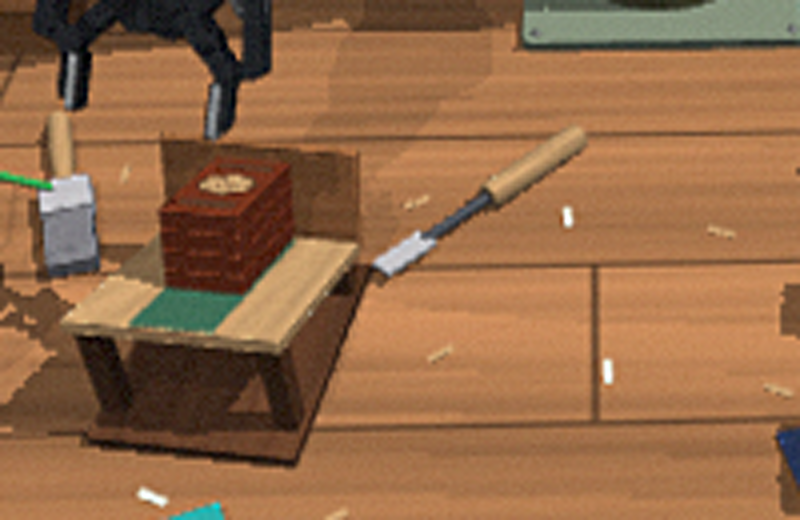

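Run:
```python
from h import *
print(np.round(bp(viewer.capture("top"),(168.75,204.6),.051),4))
h=pick(.5105,.3235,.022+np.pi,base=.036)
if arm.read_grip_width()>.04:
    p=arm.read_tcp_pos(); arm.line_to(p+[0,0,.06],vel=.2); place(4,h)
    t=viewer.capture("top"); s=viewer.capture("scene")
    cv2.imwrite("pics/r3.png",np.vstack([cv2.resize(s["img"][130:260,120:480,::-1],None,fx=2,fy=2,interpolation=cv2.INTER_CUBIC),cv2.resize(t["img"][130:260,120:480,::-1],None,fx=2,fy=2,interpolation=cv2.INTER_CUBIC)]))
print(arm.read_t())
```

```text
[0.511  0.3234 0.051 ]
w 0.0541 gf 64.0 tcp [0.5106 0.3237 0.0125] [-1.9  0.2  7. ]
w lifted 0.0541 116.6
backstop at 0.0498 8.7
down at 0.001 [-0.2  0.8  4.3]
t 126.9417
127.0417
```

View pics/r3.png

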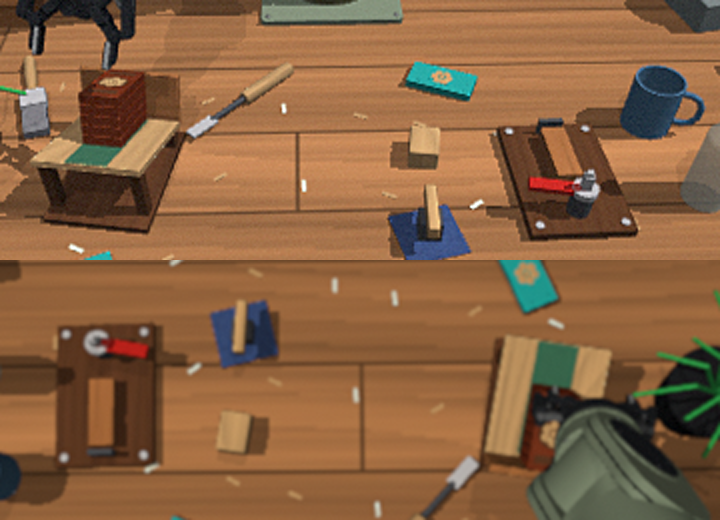

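Run:
```python
from h import *
p=arm.read_tcp_pos(); arm.line_to(p+[0,0,.1],vel=.2); arm.hold(.5); print(arm.read_t()); print(close_job())
```

```text
128.3167
the job is handed in; nothing more can be done
None
```

I handed the job in at 128 s with no verdict returned. All five plaques are stacked on the stripe, each pushed to the backstop and backed off under 1 mm. The hold-down is swung clear and the handle stands on its pad. No bystander looked moved, but I viewed 16 pictures, over the limit of 14.

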